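Sign out, free the sagging cage bolt and hold the gate ajar

TASK

Open the reference-sample cage for the taster: first take the red tag out of the wooden block, hang it by its hole on the peg left of the gate and let go of it. The gate's barrel bolt has sagged, so its round head hangs behind the bent-up lip of the keeper: lift the bolt by its black knob and keep it lifted while you draw it back to the left, fully out of the keeper, then pull the self-closing gate open toward you by about a hand's width. Finish still holding the gate ajar, and leave the green tag, the bowls and the blue trays where they are.

Things in the scene. Friction and masses are not known exactly. Their poses are not given: they have to be found in the camera images.
- cage: grey steel tabletop cage with wire-mesh roof and sides, fixed; 170 deep (x) x 310 wide (y) x 155 high; origin: centre of its underside; -x is its front, towards the robot. It holds two sample tins. Seen from the front it has, from left (+y) to right: a fixed panel with the peg, the gate, the keeper's stile. Its position and yaw vary
- peg: steel peg 7 mm thick, 52 long, on the cage's fixed front panel (the panel's front face lies 85 mm in front of the cage's origin); origin: centre of its root on the panel, 120 mm above the table; its z axis runs along the peg, forward from the panel and rising 20 degrees; its y axis is the cage's y; a 19 mm wide, 4 mm thick rosette sits at its root
- tag_block: light wooden block 100 (x) x 64 (y) x 24 mm high, fixed, with two slots across it (along y, open at both ends), 6.5 mm wide and 16 deep, at x = -25 and +25 mm; origin: centre of its underside
- red_tag: red plate 36 wide (y) x 78 high (z) x 5 thick (x), 35 g, standing loosely upright in one of the two slots (which one varies); origin: centre of its foot, 8 mm above the table at the start; the 19 mm hole runs along x, its centre 63 mm above the foot (15 mm below the top); it can be taken by its two narrow sides near the top, 36 mm apart
- red_tag_hole (a point): centre of the hole of the red tag
- green_tag: green plate of the same make in the other slot; not to be disturbed
- gate (a joint): opening angle of the wire gate, rad: 0 shut, up to 1.3; it swings forward (towards the robot) about a vertical hinge at its left edge, is 195 mm wide and 134 high (top 148 mm above the table); a spring closes it: about 0.15 N m shut, 0.3 N m at 0.45 rad. At 0.45 rad its free edge stands 85 mm open, about a hand's width
- gate_hinge (a point): point on the gate's vertical hinge axis, 80 mm above the table
- barrel (a joint): lift of the barrel (brass plate with two guides on the gate's front, carrying the bolt), m: 0 sagged to its lowest, up to 0.014; it slides straight up on two slotted screw holes and drops back when let go; lifting barrel and bolt takes about 3 N. The head clears the lip from about 0.006 up
- bolt (a joint): how far the bolt is drawn, m: 0 fully shot (starts within 3 mm of that) to 0.035; it draws parallel to the gate, towards the hinge (left, +y of the shut gate), with about 1.5 N of friction. When sagged its head meets the lip at about 0.0045; it is clear of the keeper from 0.022 on; 0.027 and more counts as fully out
- bolt_knob (a point): middle of the bolt's black upright knob: a cylinder 18 mm across and 32 high on an 8 mm steel stem; 178 mm above the table when sagged, 16 mm in front of the cage's front face; 145 mm from the hinge when shot, 110 when drawn. Its underside is 162 mm above the table when sagged, 7 mm above the cage's roof edge
- bolt_nose (a point): centre of the bolt's head: a steel disc 22 mm across and 12 long at the right end of the 9 mm rod; 118 mm above the table when sagged
- keeper_lip (a point): middle of the top edge of the keeper's bent-up lip, 4 mm thick, 112.5 mm above the table: it stands under the rod, on the gate's side of the head; the keeper is a brass strap round the nose, closed above (inside height 102 to 149.5 mm above the table) and in front, so the gate cannot be pulled while the head is in it
- black_bowl: white bowl with a black inside, the nearest one right of the gate, 92 across, 60 high; origin: centre of its underside; not to be disturbed
- coffee_bowl: white bowl full of brewed coffee, the one between the block and the gate, 92 across, 60 high; origin: centre of its underside; not to be disturbed
- blue_tray: empty blue sample tray to the right of the cage (the nearer of two), 108 x 216 x 38 mm; origin: centre of its underside; not to be disturbed
Mind the look-alikes: they are no part of the job. There is more than one size of the red_tag; the one meant has the size given above.

How it is judged:
By the outcome, as a careful person would: the job done as asked, in the order asked, and still so for the second after the job is handed in, while the arm keeps its last pose, push and grip.
It also fails if it takes over 51 s, if anything falls off the work surface, if the arm or the gripper's body presses on something with over 40 N, if the wrist force passes 120 N, or if a joint passes its speed limit or range.

ROBOT

A 7-joint arm with a two-finger parallel gripper is mounted at the origin on a cart in front of the work surface, level with it; the furniture and walls round the work are solid. World frame = base frame: x ahead of the robot, y to its left, z up, the work surface at z = 0. Lengths are in m, angles in rad, forces in N, time in s.
With the tool pointing down it reaches from about 0.425 to 0.925 m from the base axis. Payload 6.8 kg.
Tool frame: the origin (TCP) lies at the very end of the fingers, on their centre line; the grasp point (between the pads) lies 19 mm behind it; z points along the fingers, y is the line along which they close (so a half turn about z gives the same grasp; the last joint's range is limited). The gripper opens to 85 mm and grips with 20 to 120 N. Pads are 22 mm wide; open, the fingers measure 114 mm over their backs; the gripper's body (76 mm by 85 mm) begins 54 mm behind the grasp point. The pads swing forward as they close: fully open they stand 13 mm farther back than shut.
Start: joints at [1.035, 0.477, 0.022, 1.555, -0.011, 1.109, -0.083], TCP at [0.28, -0.614, 0.231] pointing down, gripper open.
Joint ranges: [-2.96, 2.96], [-0.34, 2.1], [-1.41, 1.46], [0.24, 2.44], [-1.37, 4.51], [0.17, 1.92], [-2.96, 2.96]. Speed limits (rad/s): [2.39, 2.39, 3.14, 3.14, 3.14, 3.14, 3.14].

INTERFACE

Orientations are given as a unit quaternion [w, x, y, z].
In Python, from station import bot gives the robot as it stands. The module is installed in compiled form; this text tells all that it offers.
- The arm moves only by the shell command python3 -m jog 'ROWS' [OPENING] [FORCE]. ROWS is JSON, a list of rows, each a list of 4 numbers: the shift along the tool's x, y, z in cm, then the turn about the tool's z in rad. In form: [[x, y, z, spin], ...]. A call has 1 to 20 rows; each row is the pose to reach, as a shift and turn from the pose commanded when the call began, along the tool's axes at that moment; what a row does not reach only later rows make up. A row lasts 1/12 s, in which the tool goes at most 41.7 mm and 7.16 degrees, less where a joint would pass 70% of its speed; a pose out of reach is approached as far as the arm can. A call with a gripper value outside its range is refused whole. OPENING is the closure, from -1 (fully open) to 1 (shut), set as the call begins (- or left out, the last holds). The fingers move at their own pace and stop on an object; FORCE is the grip in N (left out, the last holds). Time passes only in rows, so rows that repeat a pose let the fingers close. It gives the time, the measured TCP pose, the force, the opening and the grip force at its end, in the units of the state.
- bot.get_obs(): the state, without advancing time (a new reading comes with each control period).
- bot.read_camera(name): name is "scene" or "top" or "wrist"; returns a dict with "pixels" (480x640x3 uint8, red, green, blue), "depth" (480x640 float32, m along the optical axis (not along the pixel's ray), 0 where there is no reading), "fovy" (degrees; the focal length in pixels is half the picture's height over the tangent of half this angle, whatever the lens; pixels are square), "cx", "cy" (the principal point, pixels), "pose" (4x4, takes a point from camera to world coordinates). Camera axes: x right, y down, z forward; pixel columns grow to the right and rows downward; lengths in m; the calibration is good to about 2 mm. A picture is of the moment at which its call begins.
- bot.hand_in(): hands the job in; it is judged then, once.
The state is a dict: "t": time; "q": joint angles; "joint_vel": joint speeds; "joint_torque": joint torques, N m; "eef_pos": TCP position; "tool_rot": TCP orientation; "contact_force": force on the tool from outside, world axes, zero at the start; "torque": the same for the moment, N m; "gripper_width": opening from 0.0 (shut) to 1.0 (fully open); "grasp_force": force on a finger pad.
Only numpy, scipy, OpenCV 4.12 (cv2) and the standard library are available. Lean on these libraries where they do the work, as an engineer would, in place of code of your own. Each camera call takes 0.05 s, during which the arm holds its last target. There are 200 camera calls.

## Working session

There is one attempt and no reset: what is moved stays moved. The work goes in short steps, Python scripts to look and compute and a shell command to move; the robot and the scene stay as the last step left them, time stands still between calls to the robot, and variables do not carry over. Pictures are saved under pics/ and viewed, at most 10 in all, crops included, and the job is handed in when it is done.

```bash
mkdir -p pics; cat > h.py <<'E'
import numpy as np,cv2
from station import bot
def cam(n):
    d=bot.read_camera(n); d['f']=240/np.tan(np.radians(d['fovy'])/2); return d
def pts(d):
    v,u=np.mgrid[:480,:640]; z=d['depth']
    p=np.stack([(u-d['cx'])/d['f']*z,(v-d['cy'])/d['f']*z,z],-1)
    return p@d['pose'][:3,:3].T+d['pose'][:3,3]
def save(d,n,crop=None,k=1):
    im=d['pixels'][...,::-1]
    if crop: a,b,c,e=crop; im=im[b:e,a:c]
    cv2.imwrite('pics/'+n,cv2.resize(im,None,fx=k,fy=k,interpolation=cv2.INTER_CUBIC))
def proj(d,p):
    q=(np.asarray(p)-d['pose'][:3,3])@d['pose'][:3,:3]
    return q[...,:2]/q[...,2:]*d['f']+[d['cx'],d['cy']]
E
python3 - <<'E'
from h import *
for n in('scene','top'):
    d=cam(n); save(d,n+'0.png'); np.savez(n+'0.npz',**d); print(n,d['fovy'],d['pose'].round(3).tolist(),(d['depth']>0).mean())
o=bot.get_obs(); print(o)
E
```

```text
scene 45.64322902909674 [[-0.588, -0.395, 0.706, -0.375], [-0.809, 0.297, -0.507, 0.549], [-0.01, -0.869, -0.494, 0.739], [0.0, 0.0, 0.0, 1.0]] 0.9901106770833333
top 54.106822750054086 [[-0.027, -0.983, 0.18, 0.282], [-1.0, 0.028, 0.006, -0.081], [-0.011, -0.18, -0.984, 1.241], [0.0, 0.0, 0.0, 1.0]] 0.9961263020833333
{'t': 0.1, 'q': array([ 1.03487989,  0.47772493,  0.0223421 ,  1.55631576, -0.01150933,
        1.1092705 , -0.08310171]), 'joint_vel': array([ 0.00100877, -0.00197834, -0.00088955, -0.00111542,  0.00053428,
       -0.00028709,  0.00014733]), 'joint_torque': array([ 5.13493156e-03, -5.97757316e+01,  1.61389802e+00, -2.81951880e+01,
        1.28333573e-02,  5.04910131e-03, -8.71995383e-07]), 'eef_pos': array([ 0.27983224, -0.61370621,  0.23043343]), 'tool_rot': array([-7.64080019e-04,  9.77206837e-01,  2.12287929e-01, -2.20466395e-04]), 'contact_force': array([-0.65988354, -0.30240546, -0.2980955 ]), 'torque': array([-0.00913465, -0.04550708, -0.03798631]), 'grasp_force': 0.0, 'gripper_width': 0.9986578455551278}
```

View pics/scene0.png

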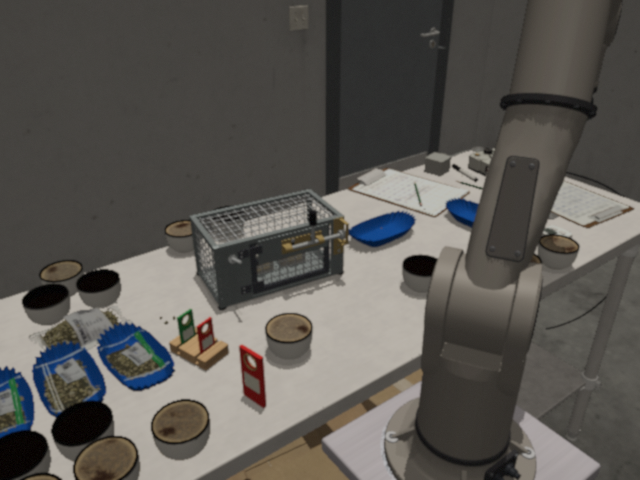

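View pics/top0.png

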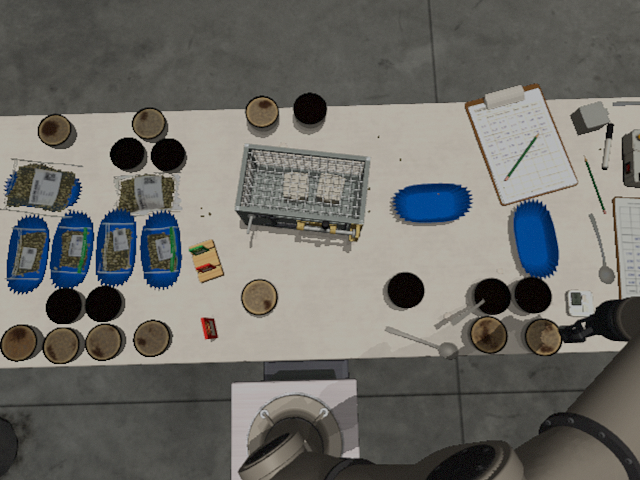

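The scene view shows three tag candidates. There is a small red tag in the block at scene (205,335), top (207,262), and the green tag at (187,325). A larger free-standing red plate is at scene (253,377), top (209,328). The one in the wooden block fits the description; I'll confirm it by size and a crop. The cage is at scene (268,250) with its knob at (312,217), the peg at (237,260) and the keeper at (345,232).

```bash
python3 - <<'E'
from h import *
S=dict(np.load('scene0.npz'));T=dict(np.load('top0.npz'))
im=S['pixels'][...,::-1]
a=cv2.resize(im[300:420,150:290],None,fx=4,fy=4,interpolation=cv2.INTER_CUBIC)
b=cv2.resize(im[185:305,185:360],None,fx=4,fy=4,interpolation=cv2.INTER_CUBIC)[:, :]
cv2.imwrite('pics/crops.png',cv2.resize(np.vstack([cv2.copyMakeBorder(a,0,0,0,b.shape[1]-a.shape[1],0),b]),None,fx=.62,fy=.62))
for nm,d in(('S',S),('T',T)):
    P=pts(d);h=cv2.cvtColor(d['pixels'],cv2.COLOR_RGB2HSV).astype(int);H,s,v=h[...,0],h[...,1],h[...,2]
    for c,m in(('red',((H<5)|(H>174))&(s>170)&(v>70)),('green',(H>50)&(H<80)&(s>140)&(v>50)),('wood',(H>9)&(H<22)&(s>70)&(s<170)&(v>130))):
        n,L,st,ce=cv2.connectedComponentsWithStats(m.astype(np.uint8))
        for i in range(1,n):
            if st[i,4]<25: continue
            q=P[L==i];q=q[(q[:,2]>-.01)]
            if len(q)<10: continue
            if not(.2<np.median(q[:,0])<1): continue
            print(nm,c,ce[i].round(),st[i,4],'med',np.median(q,0).round(3),'lo',np.percentile(q,3,0).round(3),'hi',np.percentile(q,97,0).round(3))
    # cage roof
    m=(P[...,2]>.135)&(P[...,2]<.163)&(P[...,0]>.45)&(P[...,0]<.9)&(abs(P[...,1])<.45)
    r=cv2.minAreaRect(P[m][:,:2].astype(np.float32));print(nm,'roof',m.sum(),r,cv2.boxPoints(r).round(3).tolist())
    m=(P[...,2]>.167)&(P[...,2]<.21)&(P[...,0]>.45)&(P[...,0]<.9)&(abs(P[...,1])<.45)
    print('knob',m.sum(),P[m].mean(0).round(4),P[m].min(0).round(3),P[m].max(0).round(3),np.argwhere(m).mean(0))
E
```

```text
S red [203. 332.] 117 med [0.434 0.228 0.065] lo [0.429 0.204 0.035] hi [0.442 0.234 0.087]
S red [254. 377.] 521 med [0.276 0.204 0.068] lo [0.261 0.199 0.007] hi [0.307 0.212 0.112]
S green [141. 339.] 66 med [0.533 0.312 0.032] lo [0.501 0.308 0.026] hi [0.551 0.317 0.038]
S green [159. 361.] 37 med [0.448 0.309 0.032] lo [0.438 0.306 0.027] hi [0.469 0.314 0.035]
S green [ 14. 390.] 75 med [0.536 0.542 0.031] lo [0.49  0.538 0.025] hi [0.557 0.545 0.035]
S wood [288. 246.] 25 med [ 0.526 -0.031  0.124] lo [ 0.52  -0.037  0.123] hi [ 0.534 -0.024  0.126]
S wood [271. 324.] 30 med [0.394 0.101 0.057] lo [0.376 0.077 0.055] hi [0.403 0.117 0.059]
S wood [303. 320.] 27 med [0.369 0.043 0.056] lo [0.343 0.039 0.054] hi [0.384 0.049 0.058]
S wood [191. 346.] 247 med [0.463 0.24  0.024] lo [0.438 0.22  0.021] hi [0.485 0.257 0.027]
S wood [175. 341.] 65 med [0.496 0.258 0.024] lo [0.484 0.247 0.018] hi [0.51  0.267 0.026]
S wood [212. 351.] 244 med [0.426 0.214 0.024] lo [0.411 0.185 0.02 ] hi [0.443 0.241 0.027]
S roof 3731 ((0.6007781624794006, -0.03682209551334381), (0.31330648064613
[... 1427 characters left out ...]
7] hi [0.489 0.257 0.049]
T wood [209. 274.] 194 med [0.426 0.215 0.024] lo [0.41  0.185 0.017] hi [0.439 0.245 0.028]
T wood [258. 296.] 199 med [0.364 0.086 0.057] lo [0.323 0.043 0.053] hi [0.4   0.121 0.061]
T wood [557. 338.] 42 med [ 0.241 -0.652  0.054] lo [ 0.212 -0.658  0.05 ] hi [ 0.269 -0.642  0.058]
T roof 3772 ((0.6010724306106567, -0.033997565507888794), (0.3106570243835449, 0.22027166187763214), 81.70692443847656) [[0.4699999988079071, -0.1720000058412552], [0.6880000233650208, -0.20399999618530273], [0.7319999933242798, 0.10400000214576721], [0.5139999985694885, 0.13600000739097595]]
knob 60 [ 0.5134 -0.0878  0.1901] [ 0.507 -0.096  0.168] [ 0.522 -0.08   0.199] [224.  324.5]
```

View pics/crops.png

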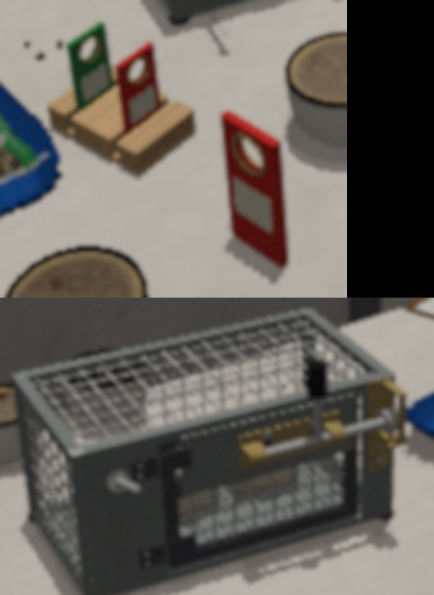

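The crop confirms it. The tag in the block tops out at about 86 mm and is 36 mm wide, which is the given size. The free-standing plate is about 112 mm tall, so it is the look-alike. Next I need the block yaw, the cage frame and the peg.

```bash
cat > m.py <<'E'
from h import *
def cage(D):
    # yaw from back/left/right roof rail points
    R=[]
    for d in D:
        P=pts(d); m=(abs(P[...,2]-.154)<.006)&(P[...,0]>.5)&(P[...,0]<.78)&(P[...,1]>-.22)&(P[...,1]<.15)
        R.append(P[m])
    return R
E
python3 - <<'E'
from m import *
D=[dict(np.load(n+'0.npz')) for n in('scene','top')]
for d in D:
    P=pts(d)
    h=cv2.cvtColor(d['pixels'],cv2.COLOR_RGB2HSV).astype(int)
    m=(P[...,2]>.018)&(P[...,2]<.03)&(P[...,0]>.39)&(P[...,0]<.54)&(P[...,1]>.17)&(P[...,1]<.285)&(h[...,0]<25)&(h[...,1]>60)
    n,L,st,ce=cv2.connectedComponentsWithStats(cv2.dilate(m.astype(np.uint8),np.ones((9,9))));i=1+np.argmax(st[1:,4])
    q=P[m&(L==i)]; print('block',cv2.minAreaRect(q[:,:2].astype(np.float32)))
    m=(P[...,2]>.05)&(P[...,2]<.095)&(P[...,0]>.39)&(P[...,0]<.54)&(P[...,1]>.17)&(P[...,1]<.285)
    for lab,mm in(('red',m&((h[...,0]<8)|(h[...,0]>170))&(h[...,1]>100)),('green',m&(h[...,0]>40)&(h[...,0]<90)&(h[...,1]>100))):
        q=P[mm]; l=cv2.fitLine(q[:,:2].astype(np.float32),cv2.DIST_HUBER,0,.01,.01).ravel()
        t=(q[:,:2]-l[2:])@l[:2]
        print(lab,len(q),'dir',l[:2],np.degrees(np.arctan2(l[0],l[1])),'ends',(l[2:]+l[:2]*t.min()).round(4),(l[2:]+l[:2]*t.max()).round(4),'z',q[:,2].min(),q[:,2].max())
    R=cage([d])[0]; best=min(np.arange(-15,5,.25),key=lambda a:np.ptp(R[:,:2]@[np.cos(np.radians(a)),np.sin(np.radians(a))])+np.ptp(R[:,:2]@[-np.sin(np.radians(a)),np.cos(np.radians(a))]))
    a=np.radians(best); C=np.array([[np.cos(a),np.sin(a)],[-np.sin(a),np.cos(a)]]); r=R[:,:2]@C.T
    p=np.percentile(r,[0.5,99.5],0); print('cage yaw',best,'ext',r.min(0),r.max(0),p)
    # panel plane: face points
    a=np.radians(-7.5);C=np.array([[np.cos(a),np.sin(a)],[-np.sin(a),np.cos(a)]])
    X=P[...,:2]@C.T
    m=(P[...,2]>.03)&(P[...,2]<.10)&(X[...,0]>.5)&(X[...,0]<.57)&(X[...,1]>-.02)&(X[...,1]<.12)
    if m.sum()>50:
        q=X[m]; f=np.polyfit(q[:,1],q[:,0],1); print('panel',m.sum(),np.median(q[:,0]),'extra yaw deg',np.degrees(f[0]))
    m=(P[...,2]>.105)&(P[...,2]<.148)&(X[...,0]>.46)&(X[...,0]<.528)&(X[...,1]>.0)&(X[...,1]<.12)
    for vu in np.argwhere(m)[::3][:25]: print(vu[::-1],X[tuple(vu)].round(3),P[tuple(vu)][2].round(3))
E
```

```text
block ((0.46220940351486206, 0.22613686323165894), (0.1056581512093544, 0.06538905203342438), 19.004880905151367)
red 167 dir [ 0.3053704 -0.9522337] 162.21954 ends [0.4315 0.2345] [0.4429 0.1989] z 0.05086171665378525 0.087635531757986
green 112 dir [ 0.30704504 -0.95169497] 162.11876 ends [0.4779 0.2525] [0.4882 0.2205] z 0.05242491115033854 0.08790225446583388
cage yaw -8.0 ext [ 0.51750657 -0.10904859] [0.71212864 0.20340497] [[ 0.52106584 -0.10691727]
 [ 0.70896872  0.20235912]]
panel 704 0.5405866689117438 extra yaw deg -0.24276398122033882
[303 243] [0.524 0.002] 0.122
[300 244] [0.524 0.009] 0.121
[303 244] [0.522 0.003] 0.121
[290 245] [0.526 0.032] 0.124
[296 245] [0.524 0.019] 0.122
[299 245] [0.522 0.013] 0.121
[302 245] [0.522 0.006] 0.119
[284 246] [0.527 0.046] 0.125
[287 246] [0.526 0.04 ] 0.124
[290 246] [0.521 0.035] 0.125
[293 246] [0.521 0.028] 0.123
[296 246] [0.521 0.021] 0.121
[299 246] [0.521 0.013] 0.119
[302 246] [0.517 0.008] 0.119
[284 247] [0.526 0.047] 0.124
[287 247] [0.522 0.042] 0.124
[290 247] [0.52  0.036] 0.124
[293 247] [0.519 0.029] 0.122
[296 24
[... 804 characters left out ...]
048] 0.126
[300 225] [0.526 0.04 ] 0.127
[303 225] [0.528 0.033] 0.122
[298 226] [0.523 0.045] 0.125
[301 226] [0.524 0.038] 0.126
[304 226] [0.525 0.031] 0.122
[307 226] [0.526 0.023] 0.121
[310 226] [0.527 0.016] 0.122
[298 227] [0.522 0.045] 0.119
[301 227] [0.522 0.038] 0.122
[305 227] [0.524 0.028] 0.119
[308 227] [0.524 0.021] 0.121
[311 227] [0.525 0.013] 0.122
[314 227] [0.525 0.006] 0.122
[296 228] [0.519 0.05 ] 0.121
[299 228] [0.519 0.042] 0.124
[302 228] [0.52  0.035] 0.121
[305 228] [0.521 0.028] 0.121
[308 228] [0.522 0.02 ] 0.121
[311 228] [0.522 0.013] 0.123
[314 228] [0.522 0.006] 0.125
[296 229] [0.517 0.05 ] 0.117
[299 229] [0.517 0.042] 0.121
[302 229] [0.517 0.035] 0.124
```

```bash
python3 -m jog '[[28,-21.5,-9,0.1],[28,-21.5,-9,0.1],[28,-21.5,-9,0.1],[28,-21.5,-9,0.1],[28,-21.5,-9,0.1],[28,-21.5,-9,0.1],[28,-21.5,-9,0.1],[28,-21.5,-9,0.1],[28,-21.5,-9,0.1],[43,-48,-9,0.1],[43,-48,-9,0.1],[43,-48,-9,0.1],[43,-48,-9,0.1],[43,-48,-9,0.1],[43,-48,-9,0.1],[43,-48,-9,0.1],[49,-69,-6,0.1],[49,-69,-6,0.1],[49,-69,-6,0.1],[49,-69,-6,0.106]]' -1 40
python3 - <<'E'
from m import *
D=[dict(np.load(n+'0.npz')) for n in('scene','top')]
a=np.radians(-7.7);C=np.array([[np.cos(a),np.sin(a)],[-np.sin(a),np.cos(a)]])
for d in D:
    P=pts(d);X=P[...,:2]@C.T
    m=(P[...,2]>.03)&(P[...,2]<.10)&(X[...,0]>.5)&(X[...,0]<.57)&(X[...,1]>.0)&(X[...,1]<.2)
    q=X[m];print('face x',np.median(q[:,0]))
    m=(P[...,2]>.105)&(P[...,2]<.15)&(X[...,0]>.46)&(X[...,0]<.531)&(X[...,1]>.1)&(X[...,1]<.2)
    for vu in np.argwhere(m)[:60]: print(vu[::-1],X[tuple(vu)].round(3),P[tuple(vu)][2].round(3))
E
```

```text
t: 1.77
eef_pos: [0.4477, 0.1536, 0.2995]
tool_rot: [0.0, 0.987, 0.16, 0.0]
contact_force: [2.2, 0.3, -0.7]
gripper_width: 1.001
grasp_force: 0.0
face x 0.5405522930787099
[232 259] [0.529 0.167] 0.127
[233 259] [0.53  0.164] 0.125
[234 259] [0.526 0.164] 0.127
[235 259] [0.516 0.165] 0.133
[236 259] [0.515 0.163] 0.133
[233 260] [0.525 0.166] 0.126
[234 260] [0.522 0.165] 0.128
[235 260] [0.518 0.164] 0.129
[236 260] [0.513 0.164] 0.132
[237 260] [0.507 0.164] 0.135
[238 260] [0.506 0.162] 0.135
[239 260] [0.502 0.161] 0.137
[234 261] [0.519 0.167] 0.127
[235 261] [0.514 0.166] 0.129
[236 261] [0.506 0.166] 0.134
[237 261] [0.501 0.166] 0.136
[238 261] [0.499 0.165] 0.137
[239 261] [0.494 0.165] 0.14
[240 261] [0.492 0.163] 0.141
[241 261] [0.494 0.16 ] 0.138
[236 262] [0.51  0.165] 0.129
[237 262] [0.503 0.166] 0.133
[238 262] [0.498 0.165] 0.136
[239 262] [0.493 0.165] 0.138
[240 262] [0.491 0.164] 0.139
[241 262] [0.491 0.161] 0.138
[238 263] [0.493 0.167] 0.136
[239 263] [0.492 0.165] 0.136
[240 263] [0.489 0.165] 0.138
[241 263] [0.489 0.162] 0.137
face x 0.5404321272002173
[24
[... 644 characters left out ...]
0.164] 0.132
[247 226] [0.508 0.168] 0.138
[248 226] [0.508 0.166] 0.136
[249 226] [0.509 0.164] 0.134
[247 227] [0.505 0.168] 0.136
[248 227] [0.506 0.166] 0.135
[249 227] [0.506 0.163] 0.134
[247 228] [0.503 0.167] 0.138
[248 228] [0.503 0.165] 0.136
[249 228] [0.504 0.164] 0.131
[247 229] [0.501 0.167] 0.136
[248 229] [0.501 0.165] 0.137
[249 229] [0.501 0.162] 0.137
[246 230] [0.498 0.169] 0.136
[247 230] [0.498 0.166] 0.139
[248 230] [0.498 0.164] 0.139
[247 231] [0.495 0.165] 0.142
[248 231] [0.496 0.164] 0.139
[246 232] [0.492 0.168] 0.14
[247 232] [0.493 0.166] 0.137
[248 232] [0.493 0.163] 0.14
[246 233] [0.491 0.169] 0.132
[247 233] [0.491 0.166] 0.134
[248 233] [0.491 0.164] 0.135
```

```bash
python3 -m jog '[[1.1,-6.4,4,0],[1.1,-6.4,8,0],[1.1,-6.4,10,0],[1.1,-6.4,10,0],[1.1,-6.4,10,0]]'
cat > w.py <<'E'
from m import *
o=bot.get_obs(); print(o['t'],o['eef_pos'].round(4),o['tool_rot'].round(4))
d=cam('wrist'); P=pts(d); h=cv2.cvtColor(d['pixels'],cv2.COLOR_RGB2HSV).astype(int)
def red():
    m=(P[...,2]>.03)&(P[...,2]<.095)&(P[...,0]>.37)&(P[...,0]<.54)&(P[...,1]>.15)&(P[...,1]<.3)&((h[...,0]<8)|(h[...,0]>170))&(h[...,1]>120)
    q=P[m]; print(m.sum(), np.argwhere(m).mean(0) if m.any() else '')
    q=q[q[:,2]>q[:,2].max()-.008]
    r=cv2.minAreaRect(q[:,:2].astype(np.float32)); print('top',r,q[:,2].max(),cv2.boxPoints(r).round(4).tolist())
E
python3 - <<'E'
from w import *
save(d,'w1.png'); red()
E
```

```text
t: 2.18
eef_pos: [0.4371, 0.2155, 0.1982]
tool_rot: [0.001, 0.987, 0.161, -0.003]
contact_force: [0.2, -0.5, -0.3]
gripper_width: 0.999
grasp_force: 0.0
2.1833 [0.4371 0.2155 0.1982] [ 6.000e-04  9.869e-01  1.611e-01 -2.600e-03]
535 [228.45794393 317.30654206]
top ((0.43943023681640625, 0.21680226922035217), (0.006114145275205374, 0.03528914228081703), 19.184579849243164) 0.08770690310049095 [[0.43070000410079956, 0.23250000178813934], [0.4422999918460846, 0.19910000264644623], [0.4481000006198883, 0.20110000669956207], [0.43650001287460327, 0.2345000058412552]]
```

View pics/w1.png

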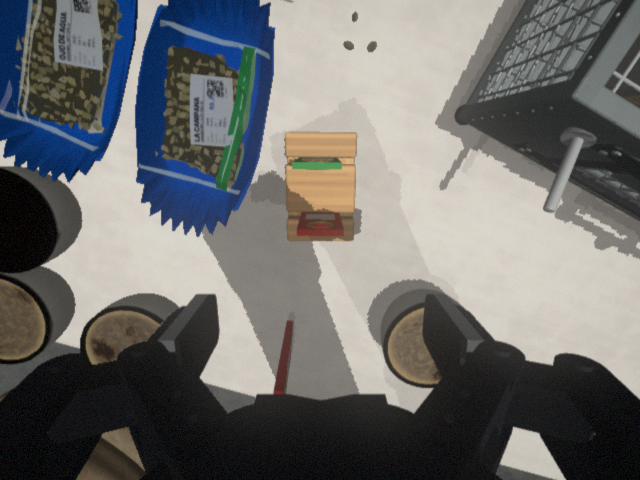

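The wrist view shows the red tag at (320,225), square to the tool in the near slot, with the green tag behind it at (318,162) and the peg at (565,170). Now I descend and grip.

```bash
python3 -m jog '[[0.2,-0.1,4,0],[0.2,-0.1,8,0],[0.2,-0.1,11,0],[0.2,-0.1,13,0],[0.2,-0.1,14.3,0],[0.2,-0.1,14.3,0],[0.2,-0.1,14.3,0]]' && python3 -m jog '[[0,0,0,0],[0,0,0,0],[0,0,0,0],[0,0,0,0],[0,0,0,0],[0,0,0,0],[0,0,0,0],[0,0,0,0]]' 1 40
```

```text
t: 2.82
eef_pos: [0.4422, 0.2173, 0.0584]
tool_rot: [0.0, 0.987, 0.159, 0.001]
contact_force: [0.0, 0.1, -0.4]
gripper_width: 1.004
grasp_force: 0.0
t: 3.48
eef_pos: [0.4412, 0.2179, 0.0578]
tool_rot: [0.0, 0.987, 0.16, 0.001]
contact_force: [0.2, -1.6, 6.1]
gripper_width: 0.41
grasp_force: 39.2
```

```bash
python3 -m jog '[[0,0,-2,0],[0,0,-5,0],[0,0,-9,0],[0,0,-13,0],[0,0,-15,0],[0,0,-15,0],[0,0,-15,0],[0,0,-15,0]]'
cat > t.py <<'E'
from m import *
# tag in hand, expressed in tool axes relative to TCP (tool x,y,z m)
from scipy.spatial.transform import Rotation as Ro
def tag(n,shift=None):
    o=bot.get_obs(); w,x,y,z=o['tool_rot']; R=Ro.from_quat([x,y,z,w]).as_matrix(); 
    d=cam(n); P=pts(d); h=cv2.cvtColor(d['pixels'],cv2.COLOR_RGB2HSV).astype(int)
    L=(P-o['eef_pos'])@R
    m=(abs(L[...,0])<.03)&(abs(L[...,1])<.03)&(L[...,2]<.07)&(L[...,2]>-.05)&((h[...,0]<8)|(h[...,0]>170))&(h[...,1]>120)
    q=L[m]; print(n,o['eef_pos'].round(4),m.sum())
    if m.sum()>20: print(np.percentile(q,[3,50,97],0).round(4).tolist())
    return d,P,m
E
python3 - <<'E'
from t import *
for n in('scene','top','wrist'):
    d,P,m=tag(n)
    if n=='scene': save(d,'s2.png',(120,240,340,400),3)
E
```

```text
t: 4.15
eef_pos: [0.4398, 0.2171, 0.206]
tool_rot: [0.0, 0.987, 0.16, -0.001]
contact_force: [-0.8, -0.0, -0.1]
gripper_width: 0.409
grasp_force: 40.4
scene [0.4398 0.2171 0.206 ] 338
[[-0.007, -0.0183, -0.0289], [-0.0043, 0.0024, 0.0031], [0.0005, 0.0175, 0.0442]]
top [0.4395 0.217  0.2055] 24
[[-0.004, -0.0079, -0.0077], [-0.0033, 0.0045, 0.037], [-0.002, 0.0157, 0.0473]]
wrist [0.4394 0.217  0.2054] 4300
[[-0.0039, -0.0169, -0.0285], [0.0003, -0.001, -0.0129], [0.0009, 0.0164, 0.043]]
```

View pics/s2.png

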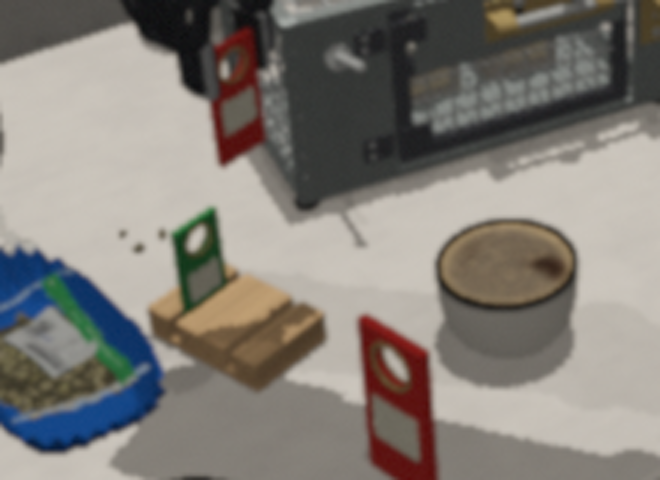

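The scene crop shows the red tag hanging straight in the gripper at (235,95), the green tag undisturbed at (198,258), and the peg at (345,57). I'll move it in front of the peg and turn it to the cage's yaw.

```bash
python3 -m jog '[[-0.2,3,0,0.1],[-0.2,6,0,0.2],[-0.2,9,0,0.3],[-0.2,12,0,0.4],[-0.2,12,0,0.456],[-0.2,12,2,0.456],[-0.2,12,4,0.456],[-0.2,12,4,0.456],[-0.2,12,4,0.456]]'
cat >> t.py <<'E'
a=np.radians(-7.7);C=np.array([[np.cos(a),np.sin(a)],[-np.sin(a),np.cos(a)]])
def rep():
    o=bot.get_obs(); x,y=o['tool_rot'][1:3]; print('t',o['t'],'TCP cage-aligned X,Y,z',(C@o['eef_pos'][:2]).round(4),o['eef_pos'][2].round(4),'tool yaw',np.degrees(2*np.arctan2(y,x)).round(2),'F',o['contact_force'].round(1))
def peg(d,lo=.115):
    P=pts(d);X=P[...,:2]@C.T; h=cv2.cvtColor(d['pixels'],cv2.COLOR_RGB2HSV)
    m=(P[...,2]>lo)&(P[...,2]<.15)&(X[...,0]>.485)&(X[...,0]<.53)&(X[...,1]>.14)&(X[...,1]<.19)&(h[...,1]<60)
    q=np.c_[X[m],P[m][:,2]]
    for l in(.487,.497,.507,.517):
        r=q[(q[:,0]>=l)&(q[:,0]<l+.01)]; print('peg',l,len(r),r.mean(0).round(4) if len(r) else '',np.ptp(r,0).round(3) if len(r) else '')
E
python3 - <<'E'
from t import *
rep()
for n in('scene','wrist'):
    d,P,m=tag(n); 
    q=np.c_[P[m][:,:2]@C.T,P[m][:,2]]; print('tag cage',np.percentile(q,[3,50,97],0).round(4).tolist()); peg(d)
    if n=='wrist': save(d,'w3.png')
E
```

```text
t: 5.05
eef_pos: [0.4751, 0.103, 0.1655]
tool_rot: [0.0, 0.998, -0.067, -0.002]
contact_force: [-0.0, 0.6, 0.4]
gripper_width: 0.412
grasp_force: 40.4
t 5.05 TCP cage-aligned X,Y,z [0.4571 0.1657] 0.1655 tool yaw -7.66 F [-0.   0.6  0.4]
scene [0.4751 0.103  0.1655] 419
[[-0.0086, -0.0177, -0.0282], [-0.0043, 0.0018, 0.0051], [0.0007, 0.0176, 0.047]]
tag cage [[0.4484, 0.1481, 0.1185], [0.4527, 0.164, 0.1604], [0.4578, 0.1834, 0.1937]]
peg 0.487 0  
peg 0.497 0  
peg 0.507 0  
peg 0.517 0  
wrist [0.476  0.1034 0.1666] 4194
[[-0.004, -0.0168, -0.0286], [0.0002, -0.0014, -0.0146], [0.0009, 0.0165, 0.0417]]
tag cage [[0.4539, 0.1498, 0.1249], [0.4581, 0.1677, 0.1812], [0.4588, 0.183, 0.1951]]
peg 0.487 159 [0.494  0.1631 0.139 ] [0.007 0.006 0.006]
peg 0.497 282 [0.502  0.163  0.1362] [0.01  0.007 0.009]
peg 0.507 291 [0.512  0.1628 0.1325] [0.01  0.007 0.009]
peg 0.517 280 [0.5219 0.1628 0.1288] [0.009 0.007 0.007]
```

View pics/w3.png

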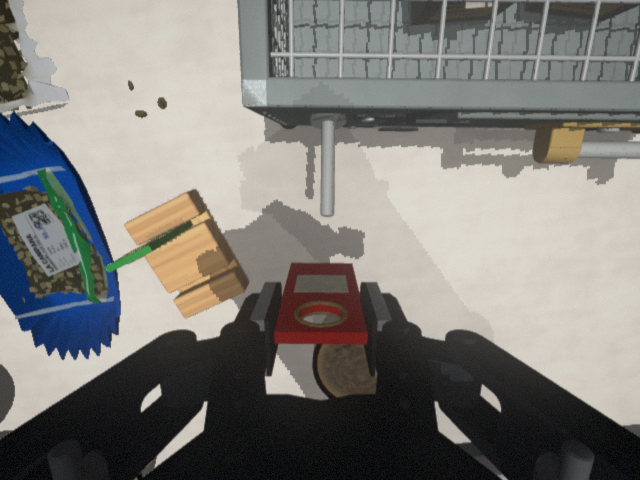

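The wrist view shows the peg at (328,170) and the tag's hole at (322,315). The tag is about 3 mm to the left, so I'll correct that, lower and thread it.

```bash
python3 -m jog '[[0,0.34,2,0],[0,0.34,4,0],[0,0.34,4.15,0],[0,0.34,4.15,0],[0,0.34,4.15,0],[0.7,0.34,4.15,0],[1.4,0.34,4.15,0],[2.1,0.34,4.15,0],[2.8,0.34,4.15,0],[3.5,0.34,4.15,0],[4,0.34,4.3,0],[4.5,0.34,4.5,0],[4.5,0.34,4.5,0],[4.5,0.34,4.5,0]]'
python3 - <<'E'
from t import *
rep()
for n in('scene','wrist'):
    d,P,m=tag(n); 
    q=np.c_[P[m][:,:2]@C.T,P[m][:,2]]; print('tag cage',np.percentile(q,[3,50,97],0).round(4).tolist()); peg(d)
    if n=='wrist': save(d,'w4.png',(220,120,420,370),3)
E
```

```text
t: 6.32
eef_pos: [0.5204, 0.0937, 0.1214]
tool_rot: [0.0, 0.998, -0.067, -0.0]
contact_force: [0.0, -0.6, -0.5]
gripper_width: 0.407
grasp_force: 40.4
t 6.3167 TCP cage-aligned X,Y,z [0.5032 0.1626] 0.1214 tool yaw -7.7 F [ 0.  -0.6 -0.5]
scene [0.5204 0.0937 0.1214] 373
[[-0.0084, -0.0178, -0.0283], [-0.0041, 0.0015, 0.0052], [-0.0002, 0.0173, 0.0476]]
tag cage [[0.4947, 0.1453, 0.0738], [0.4991, 0.1612, 0.1162], [0.5029, 0.1804, 0.1497]]
peg 0.487 68 [0.4931 0.1668 0.1379] [0.008 0.05  0.027]
peg 0.497 17 [0.5005 0.1751 0.1355] [0.01  0.047 0.022]
peg 0.507 3 [0.5103 0.1578 0.1395] [0.008 0.021 0.014]
peg 0.517 0  
wrist [0.5202 0.0938 0.1216] 3926
[[-0.0041, -0.0168, -0.0285], [0.0002, -0.001, -0.0178], [0.0009, 0.0166, 0.0419]]
tag cage [[0.4989, 0.1461, 0.0796], [0.5031, 0.1637, 0.1394], [0.5038, 0.1795, 0.1501]]
peg 0.487 55 [0.4933 0.1625 0.1452] [0.006 0.035 0.011]
peg 0.497 431 [0.504  0.162  0.1365] [0.01  0.035 0.027]
peg 0.507 1577 [0.5125 0.1657 0.1372] [0.01  0.05  0.028]
peg 0.517 406 [0.522  0.1628 0.1289] [0.01  0.006 0.008]
```

View pics/w4.png

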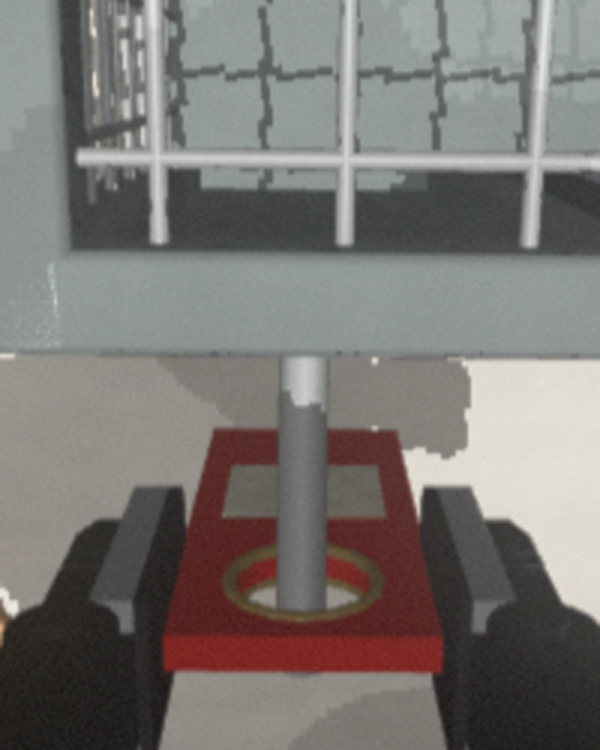

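The crop shows the peg passing through the hole, nearly centred at (303,590). I'll slide the tag on, set it down, release and rise.

```bash
python3 -m jog '[[0.6,0,0.2,0],[1.2,0,0.45,0],[1.6,0,0.6,0],[1.6,0,0.85,0],[1.6,0,1.05,0],[1.6,0,1.05,0]]' && python3 -m jog '[[0,0,0,0],[0,0,0,0],[0,0,0,0],[0,0,0,0],[0,0,0,0],[0,0,0,0],[0,0,0,0]]' -1 && python3 -m jog '[[0,0,-1,0],[0,0,-3,0],[0,0,-7,0],[-2,0,-11,0],[-5,0,-15,0],[-5,0,-15,0],[-5,0,-15,0]]'
python3 - <<'E'
from t import *
rep()
d=cam('scene'); P=pts(d); h=cv2.cvtColor(d['pixels'],cv2.COLOR_RGB2HSV).astype(int)
X=P[...,:2]@C.T
m=(X[...,0]>.45)&(X[...,0]<.56)&(X[...,1]>.12)&(X[...,1]<.21)&((h[...,0]<8)|(h[...,0]>170))&(h[...,1]>120)
print('red',np.percentile(np.c_[X[m],P[m][:,2]],[3,50,97],0).round(4).tolist())
save(d,'s5.png',(190,180,350,310),4)
for n in('scene','top','wrist'):
    d=cam(n);P=pts(d);X=P[...,:2]@C.T;h=cv2.cvtColor(d['pixels'],cv2.COLOR_RGB2HSV)
    m=(P[...,2]>.165)&(P[...,2]<.205)&(X[...,0]>.49)&(X[...,0]<.56)&(X[...,1]>-.1)&(X[...,1]<.05)&(h[...,2]<90)
    q=np.c_[X[m],P[m][:,2]];print(n,'knob',len(q),q.min(0).round(4) if len(q) else '',q.max(0).round(4) if len(q) else '',q.mean(0).round(4) if len(q) else '')
E
```

```text
t: 6.92
eef_pos: [0.5359, 0.0916, 0.1107]
tool_rot: [0.0, 0.998, -0.067, -0.001]
contact_force: [-0.4, 0.0, -0.1]
gripper_width: 0.411
grasp_force: 40.4
t: 7.5
eef_pos: [0.5364, 0.0917, 0.1114]
tool_rot: [-0.0, 0.998, -0.067, 0.0]
contact_force: [-0.5, 0.2, -0.0]
gripper_width: 0.997
grasp_force: 0.0
t: 8.08
eef_pos: [0.4871, 0.0994, 0.2651]
tool_rot: [-0.0, 0.998, -0.066, 0.003]
contact_force: [0.4, -0.8, -1.3]
gripper_width: 1.001
grasp_force: 0.0
t 8.0833 TCP cage-aligned X,Y,z [0.4694 0.1638] 0.2651 tool yaw -7.61 F [ 0.4 -0.8 -1.3]
red [[0.5087, 0.1454, 0.0622], [0.5131, 0.1644, 0.1052], [0.5411, 0.1809, 0.1379]]
scene knob 108 [ 0.5109 -0.0287  0.166 ] [ 0.5287 -0.0108  0.195 ] [ 0.5179 -0.0173  0.1817]
top knob 60 [ 0.5138 -0.0264  0.1655] [ 0.5299 -0.0098  0.1968] [ 0.5206 -0.0182  0.1891]
wrist knob 1569 [ 0.5138 -0.0291  0.165 ] [ 0.5317 -0.0104  0.1959] [ 0.5232 -0.0162  0.1853]
```

View pics/s5.png

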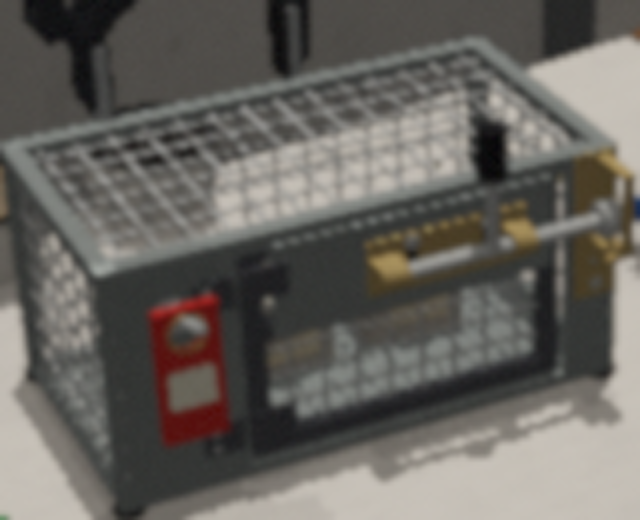

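The scene crop shows the red tag hanging free on the peg at (190,370), flat on the panel. The knob is at (490,150) and still shot. Now I move above the knob.

```bash
python3 -m jog '[[1,3,0,0],[2,7,0,0],[3.5,11,0,0],[5.4,15,0,0],[5.4,18.3,0,0],[5.4,18.3,0,0],[5.4,18.3,2,0],[5.4,18.3,4,0],[5.4,18.3,4,0],[5.4,18.3,4,0]]'
python3 - <<'E'
from t import *
rep()
for n in('wrist','top'):
    d=cam(n);P=pts(d);X=P[...,:2]@C.T;h=cv2.cvtColor(d['pixels'],cv2.COLOR_RGB2HSV)
    m=(P[...,2]>.165)&(P[...,2]<.2)&(X[...,0]>.49)&(X[...,0]<.56)&(X[...,1]>-.06)&(X[...,1]<.03)&(h[...,2]<90)
    q=np.c_[X[m],P[m][:,2]];print(n,'knob',len(q),np.percentile(q,[1,50,99],0).round(4).tolist() if len(q) else '')
E
```

```text
t: 9.12
eef_pos: [0.5148, -0.0902, 0.2193]
tool_rot: [-0.0, 0.998, -0.067, -0.002]
contact_force: [0.6, -0.1, -0.1]
gripper_width: 0.997
grasp_force: 0.0
t 9.1167 TCP cage-aligned X,Y,z [ 0.5222 -0.0204] 0.2193 tool yaw -7.69 F [ 0.6 -0.1 -0.1]
wrist knob 1194 [[0.5158, -0.0285, 0.166], [0.5271, -0.0205, 0.1928], [0.5317, -0.0122, 0.1949]]
top knob 0
```

```bash
python3 -m jog '[[0.1,0,2,0],[0.1,0,4,0],[0.1,0,5.5,0],[0.1,0,5.5,0],[0.1,0,5.5,0]]' && python3 -m jog '[[0,0,0,0],[0,0,0,0],[0,0,0,0],[0,0,0,0],[0,0,0,0],[0,0,0,0],[0,0,0,0],[0,0,0,0],[0,0,0,0],[0,0,0,0]]' 1 60 && python3 -m jog '[[0,0,-0.3,0],[0,0,-0.6,0],[0,0,-0.9,0],[0,0,-1,0],[0,0,-1,0],[0,0,-1,0]]'
python3 -c "
from t import *
rep()"
```

```text
t: 9.63
eef_pos: [0.5171, -0.0902, 0.1668]
tool_rot: [-0.0, 0.998, -0.067, -0.0]
contact_force: [0.4, 0.1, 1.2]
gripper_width: 0.998
grasp_force: 0.0
t: 10.47
eef_pos: [0.5172, -0.0905, 0.1668]
tool_rot: [0.0, 0.998, -0.067, 0.0]
contact_force: [0.2, -0.4, 5.4]
gripper_width: 0.196
grasp_force: 58.4
t: 10.97
eef_pos: [0.5169, -0.0904, 0.1764]
tool_rot: [0.0, 0.998, -0.067, 0.0]
contact_force: [0.8, -0.4, -1.5]
gripper_width: 0.187
grasp_force: 58.6
t 10.9667 TCP cage-aligned X,Y,z [ 0.5244 -0.0203] 0.1764 tool yaw -7.69 F [ 0.8 -0.4 -1.5]
```

```bash
python3 -m jog '[[0,-0.4,0,0],[0,-0.8,0,0],[0,-1.2,0,0],[0,-1.2,0,0],[0,-1.2,0,0]]'; python3 -c "
from t import *
rep()"; python3 -m jog '[[0,-0.5,0,0],[0,-1,0,0],[0,-1.5,0,0],[0,-2,0,0],[0,-2,0,0],[0,-2,0,0]]'
python3 - <<'E'
from t import *
rep()
d=cam('wrist');save(d,'w6.png')
E
```

```text
t: 11.38
eef_pos: [0.5187, -0.0774, 0.1763]
tool_rot: [-0.0, 0.998, -0.066, 0.0]
contact_force: [1.9, 1.0, -2.9]
gripper_width: 0.188
grasp_force: 58.6
t 11.3833 TCP cage-aligned X,Y,z [ 0.5244 -0.0072] 0.1763 tool yaw -7.62 F [ 1.9  1.  -2.9]
t: 11.88
eef_pos: [0.5214, -0.0577, 0.1764]
tool_rot: [-0.0, 0.998, -0.067, 0.0]
contact_force: [2.1, 0.2, -2.6]
gripper_width: 0.189
grasp_force: 58.8
t 11.8833 TCP cage-aligned X,Y,z [0.5244 0.0127] 0.1764 tool yaw -7.63 F [ 2.1  0.2 -2.6]
```

View pics/w6.png

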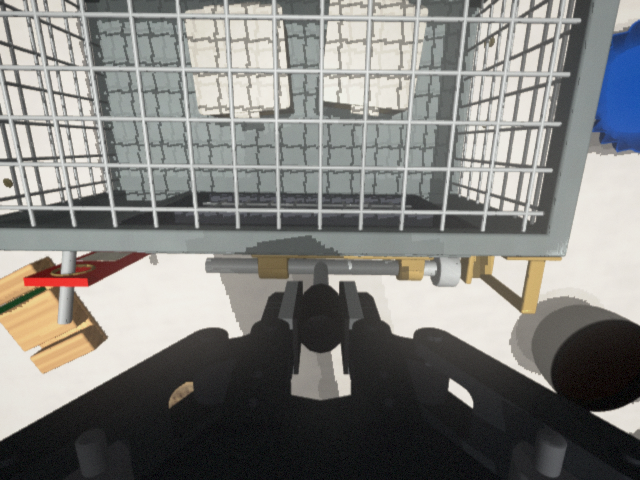

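The wrist view shows the bolt head at (447,272), clear to the left of the keeper at (480,268). Drawn about 33 mm. Next I swing the gate open on the arc about its hinge.

```bash
python3 -m jog '[[-0.4,-0.07,0,0.04],[-0.9,-0.15,0,0.08],[-1.3,-0.25,0,0.12],[-1.75,-0.37,0,0.16],[-2.2,-0.5,0,0.2],[-2.6,-0.65,0,0.24],[-2.6,-0.65,0,0.24],[-2.6,-0.65,0,0.24]]'
python3 -c "
from t import *
rep()"; python3 -m jog '[[0,0,0,0],[0,0,0,0]]'
```

```text
t: 12.6
eef_pos: [0.4967, -0.0483, 0.1766]
tool_rot: [-0.0, 0.983, -0.185, 0.001]
contact_force: [2.4, 0.4, -1.2]
gripper_width: 0.188
grasp_force: 58.9
t 12.6 TCP cage-aligned X,Y,z [0.4987 0.0187] 0.1766 tool yaw -21.34 F [ 2.4  0.4 -1.2]
t: 12.77
eef_pos: [0.4967, -0.0487, 0.1765]
tool_rot: [-0.0, 0.983, -0.186, 0.0]
contact_force: [2.2, 0.9, -1.6]
gripper_width: 0.192
grasp_force: 58.9
```

```bash
python3 -m jog '[[-0.4,-0.07,0,0.04],[-0.9,-0.15,0,0.08],[-1.3,-0.25,0,0.12],[-1.75,-0.37,0,0.16],[-2.2,-0.5,0,0.2],[-2.5,-0.61,0,0.23],[-2.5,-0.61,0,0.23],[-2.5,-0.61,0,0.23]]'
python3 - <<'E'
from t import *
rep()
d=cam('scene');save(d,'s7.png',(190,180,350,310),4)
d=cam('scene');P=pts(d);X=P[...,:2]@C.T
# gate front-face points: between hinge and free edge, in front of panel
m=(P[...,2]>.03)&(P[...,2]<.10)&(X[...,0]>.43)&(X[...,0]<.525)&(X[...,1]>-.08)&(X[...,1]<.12)
q=X[m];l=cv2.fitLine(q.astype(np.float32),cv2.DIST_HUBER,0,.005,.01).ravel();print(m.sum(),'gate angle',np.arctan(l[0]/l[1]),q.min(0))
E
```

```text
t: 13.43
eef_pos: [0.4754, -0.0341, 0.1764]
tool_rot: [0.0, 0.955, -0.297, 0.0]
contact_force: [1.6, -0.3, -2.5]
gripper_width: 0.188
grasp_force: 58.9
t 13.4333 TCP cage-aligned X,Y,z [0.4757 0.0299] 0.1764 tool yaw -34.54 F [ 1.6 -0.3 -2.5]
786 gate angle 0.47490448 [ 0.44895918 -0.04960248]
```

View pics/s7.png

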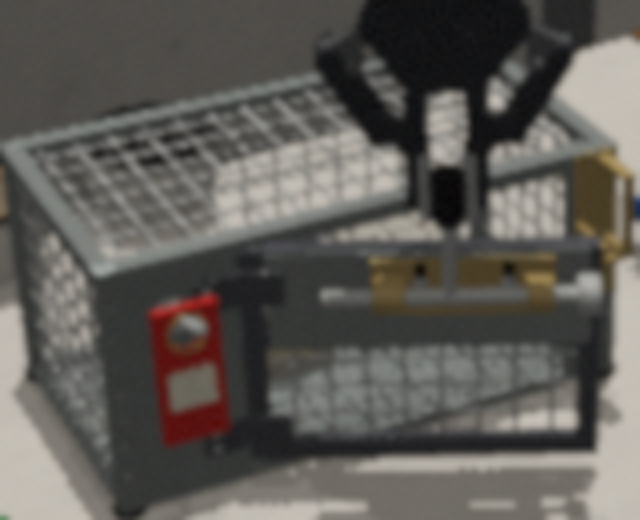

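The gate stands open at about 0.47 rad with the knob still gripped and the bolt drawn. The red tag is still on the peg at (190,370). I'll let it settle and hand in.

```bash
python3 -m jog '[[0,0,0,0],[0,0,0,0],[0,0,0,0],[0,0,0,0]]'; python3 -c "
from station import bot
print(bot.hand_in())"
```

```text
t: 13.87
eef_pos: [0.4753, -0.0341, 0.1764]
tool_rot: [0.0, 0.955, -0.298, 0.0]
contact_force: [2.6, -0.7, -1.6]
gripper_width: 0.187
grasp_force: 58.9
the job is handed in; nothing more can be done
None
```

I handed the job in at about 14 s, with no verdict returned: the red tag hangs released on the peg, the bolt was lifted and drawn about 33 mm clear of the keeper, and the gripper still holds the gate open at about 0.47 rad.

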